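Unlock the carving handpiece, draw it from its stand and hold it up level

TASK

Slide the stand's transport lock sideways by its black knob, fully to its open end stop, then draw the carving handpiece out of its slanted holder. Turn it level and finish holding it still in the gripper like that, at least 20 cm above the table and clear of everything, with the lock left open and the small things round the stand left where they are.

Things in the scene. Friction and masses are not known exactly. Their poses are not given: they have to be found in the camera images.
- stand: Stand, fixed to the table: pale wooden base 212 x 150 x 12 mm, a slanting aluminium sleeve between two cheeks and, on the robot's side, a sliding lock. Origin at table height; the base spans x -123..+89, y -55..+95 mm in the stand's frame. Its x runs from the lock to the sleeve, away from the robot (yaw within 0.4 rad), y to the left, z up. Track posts at x -94, y -28 and +88 mm, 74 mm high.
- stand_mouth (a point): Centre of the sleeve's mouth, 82 mm above the table. The sleeve (38 mm across, 52 mm long, bore 29 mm) leans at 45 degrees in the stand's plane y = 0: the handpiece is drawn out along (-0.707, 0, +0.707) of the stand's frame, up and towards the robot. The bur leaves the mouth after 85 mm.
- lock (a joint): Travel of the transport lock, m: 0 = locked (a keeper plate covers the butt of the handpiece, which then cannot come out), 0.060 = end stop, fully open. It slides along the stand's +y, starts between 0 and 0.006, moves against about 1.5 N of friction and stays where it is left.
- lock_knob (a point): Centre of the lock's upright black knob, a block 16 (stand x) x 14 (stand y) x 34 mm high on a thin stem, centre 131 mm above the table, at x -106 mm, y = lock value in the stand's frame. Take it from above across its 14 mm, or push it. The keeper plate moves with it: 24 mm wide, 30 to 60 mm away towards the handpiece, up to 170 mm above the table.
- handpiece: Rotary carving handpiece, 198 mm long, light nose and black grip. Body x is its long axis, towards the butt; the centreline lies 12.5 mm off the origin along body z. Along x: thin bur -93..-75, nose 15 mm thick to -42, body 25 mm thick to +73, 12 mm stub to +99 mm. 0.1 to 0.2 kg, centre of mass near +15 mm. It starts in the sleeve at 45 degrees, bur down and away from the robot, butt up.
- hp_grip (a point): Point on the handpiece's centreline on its 25 mm thick black grip, 45 mm from the origin towards the butt, about 120 mm above the table at the start. Take it with the fingers closing along the stand's y. With the tool straight down the gripper's body just clears the butt; leaning the gripper's body 0.2 rad away from the robot gives more room.
- hp_tip (a point): Tip of the bur, on the centreline of the handpiece, 138 mm from hp_grip.
- bur_stand: Bystander: wooden block 45 x 85 x 24 mm with small burs standing in it to 53 mm, left of the stand. Origin under its centre.
- flat_tin: Bystander: round dark tin 70 mm across, 18 mm high, left of the stand near the robot. Origin under its centre.
- glass_block: Bystander: pale green rounded glass block 38 x 42 x 39 mm, right of the stand. Origin under its centre.
- polish_bar: Bystander: bar of polishing compound 26 x 62 x 24 mm, right of the stand near the robot. Origin under its centre.

How it is judged:
On the way, in this order (a step that is already met when the one before it is completed fails the run):
1. the lock stands at its open end stop (within 4 mm) while the handpiece is still in its holder (not moved by more than 15 mm) (value of joint lock above 0.056 m and distance of hp_grip from where it was at the start of the episode below 0.015 m), for 0.2 s.
2. the handpiece is out of the sleeve, the bur more than 80 mm away from where it started, in the fingers (distance of hp_tip from where it was at the start of the episode above 0.08 m and contact force between the fingers and handpiece above 1 N), for 0.1 s.
At the end, for the whole second after the job is handed in: The gripper holds the handpiece still, its long axis level within 12 degrees, its grip at least 195 mm and its bur tip at least 180 mm above the table, touching neither the stand nor any bystander; the lock is still open (54 mm or more) (value of joint lock above 0.054 m and height (world z) of hp_grip above 0.195 m and height (world z) of hp_tip above 0.18 m and angle between handpiece's own x axis and vertical between 1.361 and 1.781 rad and contact force between the fingers and handpiece above 1 N and contact force between handpiece and stand below 0.05 N and linear speed of handpiece below 0.03 m/s and angular speed of handpiece below 0.2 rad/s and contact force between handpiece and bur_stand below 0.05 N and contact force between handpiece and flat_tin below 0.05 N and contact force between handpiece and glass_block below 0.05 N and contact force between handpiece and polish_bar below 0.05 N); the arm keeps its last pose, push and grip.
It fails at once if a bystander is pushed by more than 25 mm or tipped over (distance of any of bur_stand, flat_tin, glass_block, polish_bar from where it was at the start of the episode above 0.025 m or angle between any of bur_stand, flat_tin, glass_block, polish_bar's own z axis and vertical above 0.5 rad).
It also fails if it takes over 45 s, if anything falls off the work surface, if the arm or the gripper's body presses on something with over 40 N, if the wrist force passes 120 N, or if a joint passes its speed limit or range.

ROBOT

A 7-joint arm with a two-finger parallel gripper is mounted at the origin on the work surface; the furniture and walls round the work are solid. World frame = base frame: x ahead of the robot, y to its left, z up, the work surface at z = 0. Lengths are in m, angles in rad, forces in N, time in s.
With the tool pointing down it reaches from about 0.425 to 0.875 m from the base axis. Payload 4.7 kg.
Tool frame: the origin (TCP) lies on the centre line of the jaws, within the pads' length; the fingertips stand 14 mm ahead of it and the grasp point (between the pads) lies 5 mm behind it; z points along the fingers, x is the direction in which the jaws open and shut, and the axes are right-handed (so a half turn about z gives the same grasp; the last joint's range is limited). The gripper opens to 87 mm and grips with 3 to 60 N. Pads are 19 mm wide; open, the fingers measure 117 mm over their backs; the gripper's body (75 mm by 190 mm) begins 51 mm behind the grasp point.
Start: joints at [-1.2, 0.321, -0.07, 1.45, 0.023, 1.371, -0.057], TCP at [0.227, 0.609, 0.237] pointing down, gripper open.
Joint ranges: [-2.86, 2.86], [-0.3, 2.09], [-1.38, 1.24], [0.06, 2.45], [-1.56, 4.7], [0.09, 2.05], [-2.69, 2.69]. Speed limits (rad/s): [2.57, 2.57, 3.14, 3.14, 3.14, 3.14, 3.14].

INTERFACE

Orientations are given as a rotation vector (axis times angle).
In Python, from bench import ctrl gives the robot as it stands.
- The arm moves only by the tool drive_tool, never from a script. Its argument "rows" is a list that holds one entry, the list of rows, each a list of 5 numbers: the shift along the tool's x, y, z scaled (see below), then the turn about the tool's z scaled (see below), then the closure in counts, from 0 (fully open) to 255 (shut). In form: [[[dx, dy, dz, spin, jaw], ...]]. A call has 1 to 20 rows; each row is the pose to reach, as a shift and turn from the pose commanded when the call began, along the tool's axes at that moment, turning the shorter way round; what a row does not reach only later rows make up. The controller multiplies each number of a shift by 300 mm and each number of a turn by pi rad. A row lasts 1/8 s, in which the tool goes at most 62.5 mm and 10.7 degrees, less where a joint would pass 70% of its speed; a pose out of reach is approached as far as the arm can. A call with a number of a shift or a turn outside -1 to 1 is refused whole. A call with a gripper value outside its range is refused whole. The fingers move at their own pace and stop on an object; "grip_force" is the grip in N (left out, the last holds). Time passes only in rows, so rows that repeat a pose let the fingers close. It gives the time, the measured TCP pose, the force and the opening at its end, in the units of the state.
- ctrl.get_state(): the state, without advancing time (a new reading comes with each control period).
- ctrl.get_image(name): name is "scene" or "top" or "wrist"; returns a dict with "img" (420x560x3 uint8, blue, green, red), "camera_matrix" (3x3 intrinsics, pixels), "k1" (the pictures are not rectified: a ray, as slopes to the right and down, at radius r is drawn at 1 + k1 r^2 times it, then the intrinsics apply), "R" (3x3) and "t" (3): a world point X has camera coordinates R X + t. Camera axes: x right, y down, z forward; pixel columns grow to the right and rows downward; lengths in m; the calibration is good to about 2 mm. A picture is of the moment at which its call begins. There is no depth.
- ctrl.close_job(): hands the job in, once; it reports no verdict.
The state is a dict: "time": time; "joint_positions": joint angles; "qd": joint speeds; "joint_torque": joint torques, N m; "position": TCP position; "tool_rot": TCP orientation; "ft_force": force on the tool from outside, world axes, zero at the start; "torque": the same for the moment, N m; "grip_width": opening from 0.0 (shut) to 1.0 (fully open).
Only numpy, scipy, OpenCV 4.12 (cv2) and the standard library are available. Lean on these libraries where they do the work, as an engineer would, in place of code of your own. Each camera call takes 0.05 s, during which the arm holds its last target.

## Working session

There is one attempt and no reset: what is moved stays moved. The work goes in short steps, Python scripts to look and compute and a tool call to move; the robot and the scene stay as the last step left them, time stands still between calls to the robot, and variables do not carry over. Pictures are saved under pics/ and viewed, and the job is handed in when it is done.

Besides the shell and the picture viewer there is one more tool, called after "Call:" as name(argument=value, ...), one argument or row to a line, values as JSON. drive_tool: Moves the arm, as the interface text tells. Its arguments: {"type":"object","properties":{"rows":{"type":"array"},"grip_force":{"type":"number"}},"required":["rows"]}

```bash
mkdir -p pics; python3 - <<'E'
from bench import ctrl
import cv2
s=ctrl.get_state()
for k in s: print(k,s[k])
for n in ["scene","top","wrist"]:
    d=ctrl.get_image(n); cv2.imwrite(f"pics/{n}0.png",d["img"]); print(n,d["camera_matrix"],d["k1"],d["R"],d["t"])
E
```

```text
time 0.0
joint_positions [-1.19987774  0.32185701 -0.07009877  1.45168415  0.02260807  1.37083882
 -0.05691098]
qd [ 0.00130014 -0.00113493  0.00212269  0.00073128  0.00114482  0.00044824
 -0.00094461]
joint_torque [-1.23783651e-03 -4.91283023e+01 -4.04572953e-01 -3.12526953e+01
 -6.38540718e-02  4.39358479e-02  1.76492090e-04]
position [0.22689152 0.60852992 0.23543495]
tool_rot [ 2.57936965e+00  1.79129993e+00 -2.48227161e-03]
ft_force [ 0.0296687  -0.29418015  0.15236249]
torque [ 0.02347276 -0.05872524 -0.02631149]
grip_width 1.0018130201461939
scene [[532.21578691   0.         274.23649179]
 [  0.         532.21578691 210.99215412]
 [  0.           0.           1.        ]] 0.008451496565847885 [[ 0.34203091  0.9396832   0.00321617]
 [ 0.45578122 -0.1629027  -0.87505782]
 [-0.82175321  0.3007627  -0.48400771]] [-0.29617623 -0.14166014  1.46351998]
top [[489.66077966   0.         279.09095709]
 [  0.         489.66077966 206.62931242]
 [  0.           0.           1.        ]] -0.06871996398967099 [[ 2.36646667e-03 -9.99873135e-01 -1.57516450e-02]
 [-9.93891933e-01 -6.13801359e-04 -1.10356007e-01]
 [ 1.10332338e-01  1.59165867e-02 -9.93767295e-01]] [0.13220958 0.56528896 1.00289455]
wrist [[355.619399     0.         275.89965558]
 [  0.         355.619399   206.67949619]
 [  0.           0.           1.        ]] -0.04226994255398608 [[ 0.34923347  0.93703464 -0.00143686]
 [ 0.90433229 -0.33664291  0.26240172]
 [ 0.24539579 -0.09293886 -0.96495765]] [-0.64909023 -0.03285453  0.38959536]
```

View pics/scene0.png

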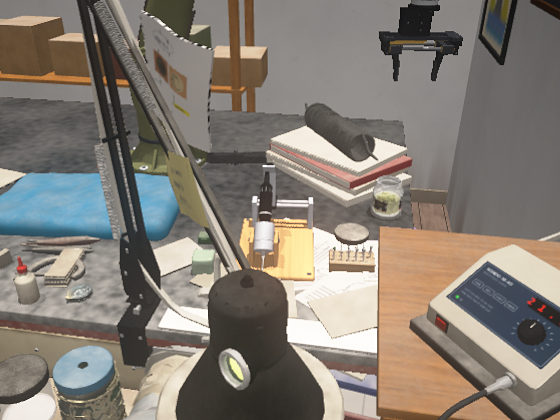

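View pics/top0.png

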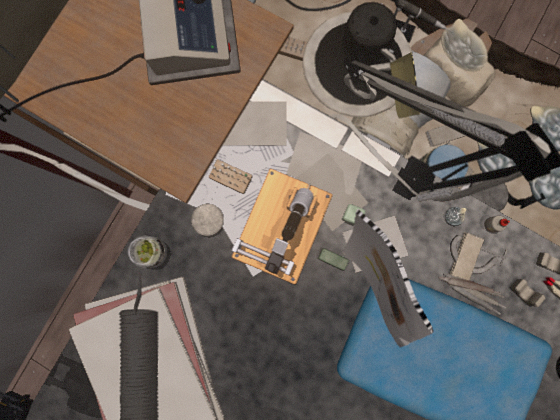

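View pics/wrist0.png

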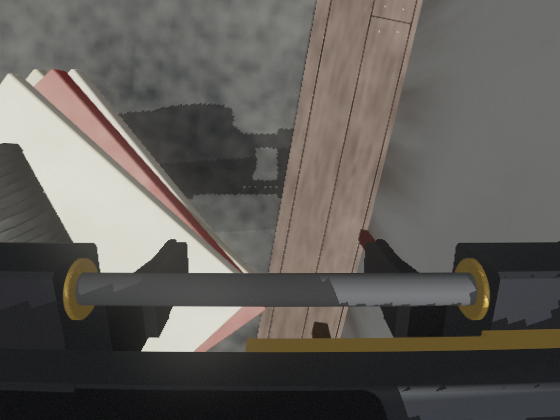

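```bash
cat > h.py <<'E'
import numpy as np, cv2
from bench import ctrl
from scipy.spatial.transform import Rotation as Ro
def cam(n):
    d=ctrl.get_image(n); return d
def proj(d,X):
    X=np.atleast_2d(X); c=X@np.array(d["R"]).T+np.array(d["t"]); s=c[:,:2]/c[:,2:]
    r2=(s**2).sum(1,keepdims=True); s=s*(1+d["k1"]*r2); K=np.array(d["camera_matrix"])
    return s*[K[0,0],K[1,1]]+K[:2,2]
def ray(d,uv):
    K=np.array(d["camera_matrix"]); q=(np.array(uv,float)-K[:2,2])/[K[0,0],K[1,1]]; s=q.copy()
    for _ in range(20): s=q/(1+d["k1"]*(s@s))
    R=np.array(d["R"]); o=-R.T@np.array(d["t"]); v=R.T@np.array([s[0],s[1],1]); return o,v/np.linalg.norm(v)
def onz(d,uv,z):
    o,v=ray(d,uv); return o+v*(z-o[2])/v[2]
E
python3 - <<'E'
from h import *
d=cam("top"); im=d["img"]
c=im[155:300,190:370]; cv2.imwrite("pics/topz.png",cv2.resize(c,None,fx=4.4,fy=4.1,interpolation=cv2.INTER_CUBIC)[:600])
hsv=cv2.cvtColor(im,cv2.COLOR_BGR2HSV); m=cv2.inRange(hsv,(10,90,120),(28,255,255)); m[:150]=0;m[300:]=0;m[:,:225]=0;m[:,345:]=0
m=cv2.morphologyEx(m,cv2.MORPH_OPEN,np.ones((3,3)))
cs,_=cv2.findContours(m,0,2); c=max(cs,key=cv2.contourArea); h=cv2.convexHull(c)
print(cv2.minAreaRect(c)); ap=cv2.approxPolyDP(h,6,True)[:,0]
b=cv2.boxPoints(cv2.minAreaRect(c))
for p in list(ap)+list(b): print(p,onz(d,p,0.012).round(4))
# rect in metric
P=np.array([onz(d,p[0],0.012)[:2] for p in h]).astype(np.float32)
print(cv2.minAreaRect(P*1000)); print(cv2.boxPoints(cv2.minAreaRect(P*1000)))
d=cam("scene"); c=d["img"][150:300,180:400]; cv2.imwrite("pics/scz.png",cv2.resize(c,None,fx=3.6,fy=3.6,interpolation=cv2.INTER_CUBIC))
print(proj(cam("top"),[[0,0,0],[0.227,.609,.237]]))
E
```

```text
((282.0177917480469, 225.75741577148438), (69.38461303710938, 98.0), 22.61986541748047)
[274 171] [0.6453 0.1446 0.012 ]
[331 194] [0.5949 0.0213 0.012 ]
[295 283] [0.4043 0.0992 0.012 ]
[241 239] [0.4975 0.2149 0.012 ]
[231.14796 257.645  ] [0.4576 0.2356 0.012 ]
[268.84027 167.18344] [0.6537 0.1559 0.012 ]
[332.88763 193.86984] [0.5952 0.0172 0.012 ]
[295.1953 284.3314] [0.4015 0.0988 0.012 ]
((527.1968994140625, 126.578369140625), (148.62811279296875, 210.26466369628906), 67.18268585205078)
[[401.47305   98.84938 ]
 [595.2837    17.309982]
 [652.9208   154.30736 ]
 [459.1101   235.84676 ]]
[[342.15552396 476.27470513]
 [ -3.60153656 391.0900646 ]]
```

View pics/topz.png

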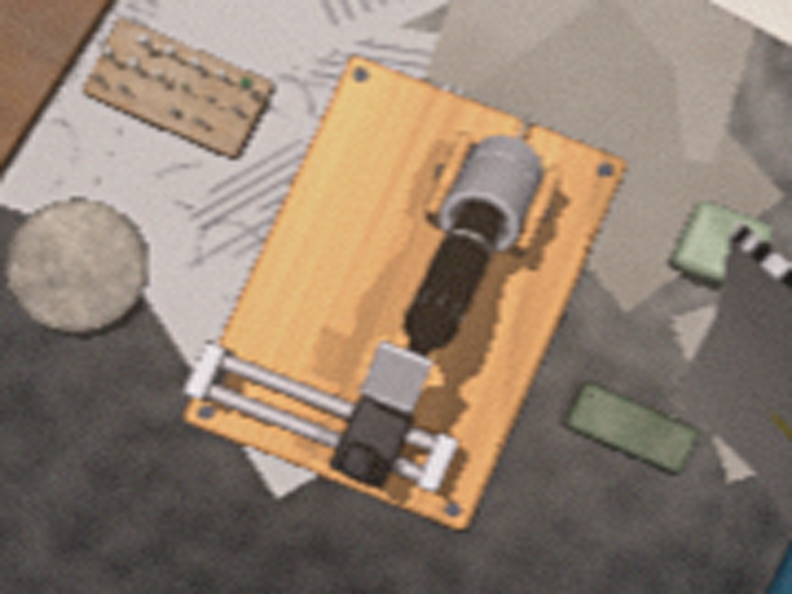

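View pics/scz.png

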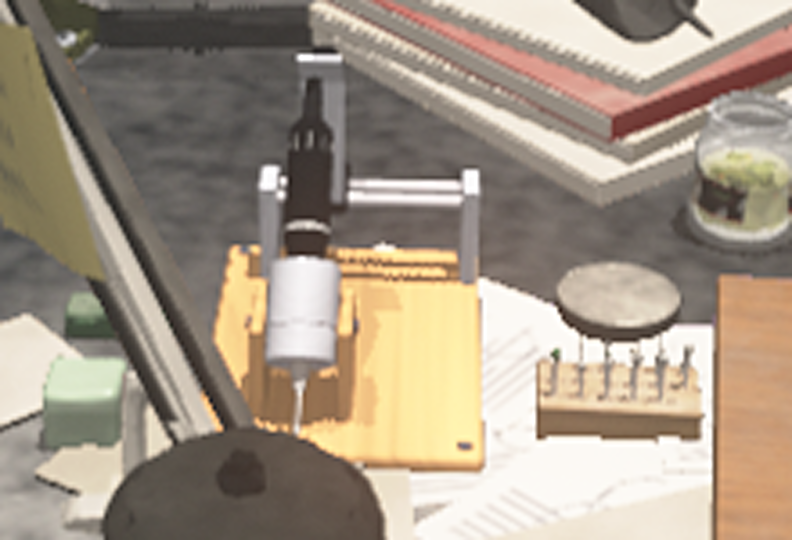

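```bash
cat >> h.py <<'E'
def tri(dA,a,dB,b):
    o1,v1=ray(dA,a);o2,v2=ray(dB,b)
    M=np.stack([v1,-v2],1); s=np.linalg.lstsq(M,o2-o1,rcond=None)[0]
    p,q=o1+s[0]*v1,o2+s[1]*v2
    return (p+q)/2,np.linalg.norm(p-q)
yaw=-0.398; O=np.array([0.5351,0.1016,0])
Rs=np.array([[np.cos(yaw),-np.sin(yaw),0],[np.sin(yaw),np.cos(yaw),0],[0,0,1]])
def S(x,y,z): return O+Rs@np.array([x,y,z])/1
def toS(p): return Rs.T@(np.array(p)-O)
E
python3 - <<'E'
from h import *
T=cam("top");C=cam("scene")
print("cams",-np.array(T["R"]).T@T["t"],-np.array(C["R"]).T@C["t"])
for a in [(360,210),(432,330),(400,346),(347,240)]:
  for b in [(141,17),(212,48),(212,124),(158,88)]:
    p,e=tri(T,a,C,b); print(a,b,p.round(3),round(e*1000))
# check knob etc
for n,X in [("knobtop",S(-.106,0.003,.148)),("post1",S(-.094,-.028,.074)),("post2",S(-.094,.088,.074)),("c1",S(.089,.095,.012)),("c2",S(.089,-.055,.012)),("c3",S(-.123,-.055,.012))]:
    t=proj(T,X)[0]; s=proj(C,X)[0]
    print(n,X.round(4),"topz",((t-[190,155])*[4.4,4.1]).round(1),"scz",((s-[180,150])*3.6).round(1))
cv2.imwrite("pics/sc1.png",cv2.resize(C["img"][0:200,60:320],None,fx=3,fy=3,interpolation=cv2.INTER_CUBIC))
cv2.imwrite("pics/top1.png",cv2.resize(T["img"][140:360,310:560],None,fx=2.7,fy=2.7,interpolation=cv2.INTER_CUBIC))
E
```

```text
cams [0.45087157 0.11657712 1.06110935] [ 1.3685197  -0.1849372   0.58534669]
(360, 210) (141, 17) [ 0.509 -0.03   0.444] 109
(360, 210) (212, 48) [0.52  0.018 0.402] 2
(360, 210) (212, 124) [0.533 0.004 0.282] 10
(360, 210) (158, 88) [ 0.52  -0.032  0.339] 80
(432, 330) (141, 17) [ 0.363 -0.068  0.43 ] 0
(432, 330) (212, 48) [ 0.38  -0.012  0.396] 132
(432, 330) (212, 124) [ 0.37  -0.035  0.257] 169
(432, 330) (158, 88) [ 0.353 -0.076  0.309] 54
(400, 346) (141, 17) [ 0.339 -0.047  0.421] 36
(400, 346) (212, 48) [0.351 0.011 0.381] 99
(400, 346) (212, 124) [ 0.333 -0.008  0.232] 130
(400, 346) (158, 88) [ 0.322 -0.052  0.292] 13
(347, 240) (141, 17) [ 0.47  -0.02   0.438] 120
(347, 240) (212, 48) [0.479 0.032 0.392] 6
(347, 240) (212, 124) [0.485 0.02  0.263] 2
(347, 240) (158, 88) [ 0.475 -0.02   0.326] 93
knobtop [0.4385 0.1454 0.148 ] topz [357.5 461.7] scz [323.2  50.3]
post1 [0.4376 0.1122 0.074 ] topz [435.7 461.7] scz [268.3 175.7]
post2 [0.4826 0.2192 0.074 ] topz [202.2 369.1] scz [470.3 180.8]
c1 [0.654  0.1547 0.012 ] topz [349.4  49.5] scz [483.7 458.8]
c2 [0.5958 0.0164 0.012 ] topz [630.3 158.1] scz [187.7 449.5]
c3 [0.4004 0.0986 0.012 ] topz [463.4 532.5] scz [229.1 243.2]
```

View pics/sc1.png

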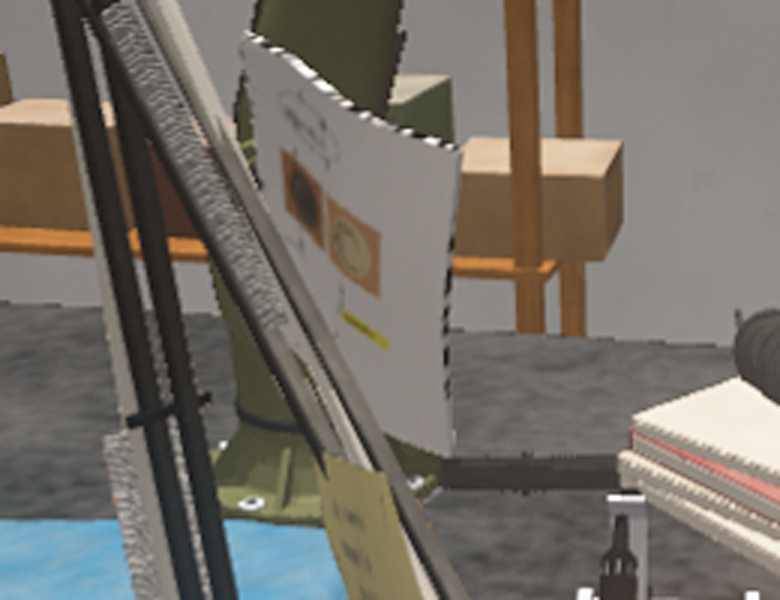

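View pics/top1.png

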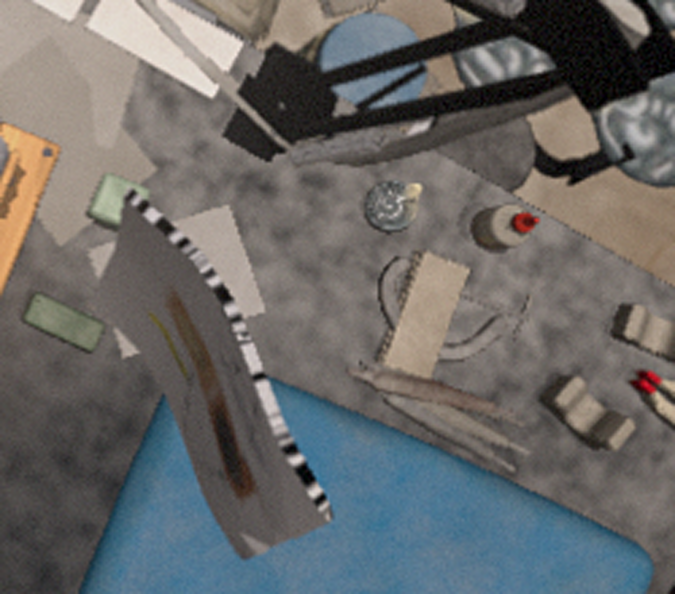

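```bash
cat >> h.py <<'E'
def cmd(p,yx=None):
    """numbers to bring TCP to world p with tool x at world angle yx (rad)"""
    s=ctrl.get_state(); R=Ro.from_rotvec(s["tool_rot"]).as_matrix()
    d=R.T@(np.array(p)-s["position"])/0.3
    a=np.arctan2(R[1,0],R[0,0]); sp=0
    if yx is not None: sp=-((yx-a+np.pi)%(2*np.pi)-np.pi)/np.pi
    return d.round(4),round(sp,4),R[:,2].round(3)
YJ=yaw+np.pi/2
def stat():
    s=ctrl.get_state(); print("t",round(s["time"],2),"pos",np.round(s["position"],4),"S",toS(s["position"]).round(4),"F",np.round(s["ft_force"],2),"w",round(s["grip_width"]*87,1),"q",np.round(s["joint_positions"],2))
    R=Ro.from_rotvec(s["tool_rot"]).as_matrix(); print("yawerr",round(np.degrees(np.arctan2(R[1,0],R[0,0])-YJ),2),"z",R[:,2].round(3))
E
python3 - <<'E'
from h import *
stat()
T=cam("top");C=cam("scene")
p=S(-.106,0.001,.25); print(p,cmd(p,YJ))
print("knob ray at .148",toS(onz(T,(272.3,267.7),.148)))
for n,a,b in [("bookcorner",(185,280),None)]:
    for z in [0,.05,.1]: print(z,onz(T,a,z))
# hp features in topz: butt, mouth
for q,z in [((432,345),.158),((482,215),.082),((432,330),.15)]:
    uv=np.array(q)/[4.4,4.1]+[190,155]; print(q,toS(onz(T,uv,z)).round(4))
E
```

```text
t 0.4 pos [0.227  0.609  0.2364] S [-0.4806  0.3483  0.2364] F [-1.15  0.46 -0.62] w 86.8 q [-1.2   0.32 -0.07  1.45  0.02  1.37 -0.06]
yawerr 2.36 z [-0. -0. -1.]
[0.43777275 0.14360483 0.25      ] (array([-1.2085,  1.2   , -0.0448]), np.float64(0.0131), array([ 0.,  0., -1.]))
knob ray at .148 [-0.10541801  0.00115168  0.148     ]
0 [0.40908999 0.33647032 0.        ]
0.05 [0.41105875 0.32610884 0.05      ]
0.1 [0.41302752 0.31574736 0.1       ]
(432, 345) [-0.0456 -0.0056  0.158 ]
(482, 215) [ 0.0251 -0.0008  0.082 ]
(432, 330) [-0.039  -0.0028  0.15  ]
```

Call:
drive_tool(
  rows=[
    [[0, 0, -0.2, 0, 0], [0, 0, -0.33, 0, 0], [-0.2, 0.2, -0.33, 0, 0], [-0.4, 0.4, -0.33, 0, 0], [-0.6, 0.6, -0.33, 0.0131, 0], [-0.8, 0.8, -0.33, 0.0131, 0], [-1.0, 1.0, -0.33, 0.0131, 0], [-1.0, 1.0, -0.33, 0.0131, 0], [-1.0, 1.0, -0.33, 0.0131, 0]],
  ],
)

```text
time: 1.62
position: [0.4043, 0.2204, 0.336]
tool_rot: [-2.618, -1.736, -0.002]
ft_force: [0.6, 0.4, 0.2]
grip_width: 1.003
```

```bash
python3 - <<'E'
from h import *
stat(); print(cmd(S(-.106,.001,.25),YJ)); print(cmd(S(-.106,.001,.14),YJ))
T=cam("wrist"); cv2.imwrite("pics/w1.png",T["img"])
C=cam("scene"); cv2.imwrite("pics/s1.png",C["img"])
E
```

```text
t 1.62 pos [0.4043 0.2204 0.336 ] S [-0.1666  0.0588  0.336 ] F [0.56 0.44 0.2 ] w 87.3 q [-0.82 -0.13  0.24  1.74  0.03  1.53  0.58]
yawerr -0.12 z [ 0.001  0.001 -1.   ]
(array([-0.1927,  0.2022,  0.2866]), np.float64(-0.0006), array([ 0.001,  0.001, -1.   ]))
(array([-0.1931,  0.202 ,  0.6533]), np.float64(-0.0006), array([ 0.001,  0.001, -1.   ]))
```

View pics/w1.png

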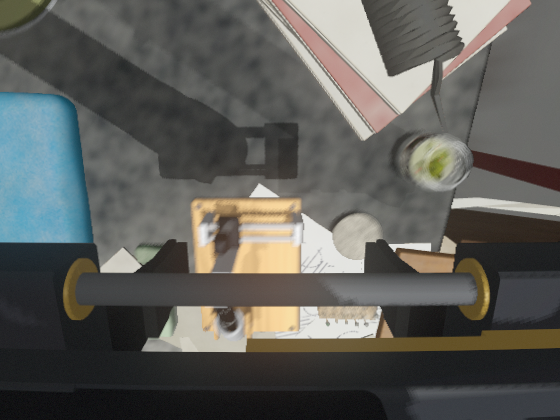

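View pics/s1.png

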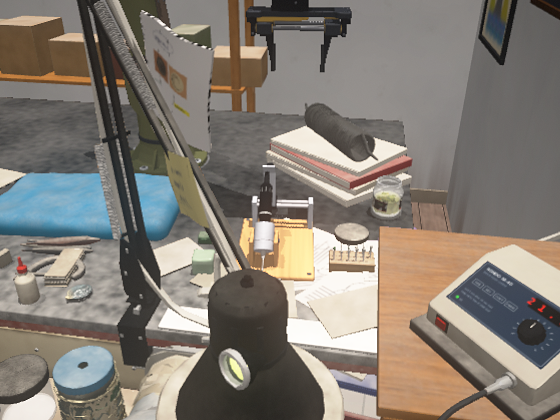

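Call:
drive_tool(
  rows=[
    [[-0.1, 0.1, 0.1, 0, 0], [-0.193, 0.202, 0.28, 0, 0], [-0.193, 0.202, 0.4, 0, 0], [-0.193, 0.202, 0.4, 0, 0]],
  ],
)

```text
time: 2.22
position: [0.4348, 0.1457, 0.2131]
tool_rot: [-2.616, -1.737, 0.009]
ft_force: [-0.3, -0.4, -0.1]
grip_width: 1.004
```

```bash
python3 - <<'E'
from h import *
stat(); print(cmd(S(-.1055,.001,.132),YJ))
T=cam("wrist"); cv2.imwrite("pics/w2.png",T["img"])
print(proj(T,[S(-.1055,.001,.131),S(-.1055,.001,.148)]))
E
```

```text
t 2.23 pos [0.4348 0.1457 0.2131] S [-0.1096  0.0018  0.2131] F [-0.26 -0.38 -0.05] w 87.3 q [-0.75 -0.09  0.35  1.94  0.03  1.29  0.76]
yawerr -0.03 z [-0.005 -0.002 -1.   ]
(array([-0.0013,  0.0147,  0.2703]), np.float64(-0.0002), array([-0.005, -0.002, -1.   ]))
[[275.343831   224.30455793]
 [275.19772207 232.51768702]]
```

View pics/w2.png

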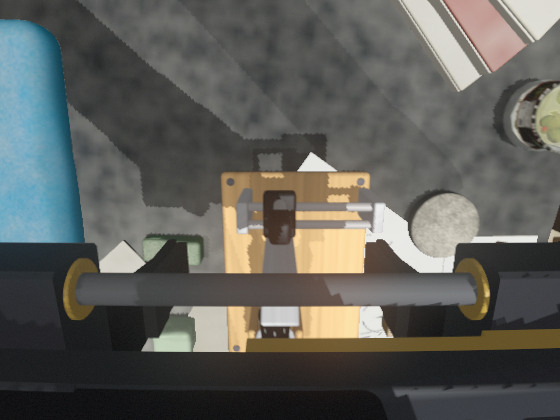

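Call:
drive_tool(
  rows=[
    [[0, 0.015, 0.1, 0, 0], [0, 0.015, 0.2, 0, 0], [0, 0.015, 0.27, 0, 0], [0, 0.015, 0.27, 0, 120], [0, 0.015, 0.27, 0, 255], [0, 0.015, 0.27, 0, 255], [0, 0.015, 0.27, 0, 255], [0, 0.015, 0.27, 0, 255]],
  ],
  grip_force=20,
)

```text
time: 3.28
position: [0.4411, 0.1447, 0.1349]
tool_rot: [-2.617, -1.738, -0.001]
ft_force: [0.9, 0.1, -0.4]
grip_width: 0.517
```

```bash
python3 - <<'E'
from h import *
stat(); print(cmd(S(-.1055,.064,.132),YJ))
T=cam("wrist"); cv2.imwrite("pics/w3.png",T["img"])
E
```

```text
t 3.27 pos [0.4411 0.1447 0.1349] S [-0.1033  0.0033  0.1349] F [ 0.86  0.12 -0.39] w 45.0 q [-0.74 -0.    0.36  2.03  0.    1.11  0.8 ]
yawerr 0.0 z [ 0.001  0.    -1.   ]
(array([ 0.2024, -0.0073,  0.0099]), np.float64(0.0), array([ 0.001,  0.   , -1.   ]))
```

View pics/w3.png

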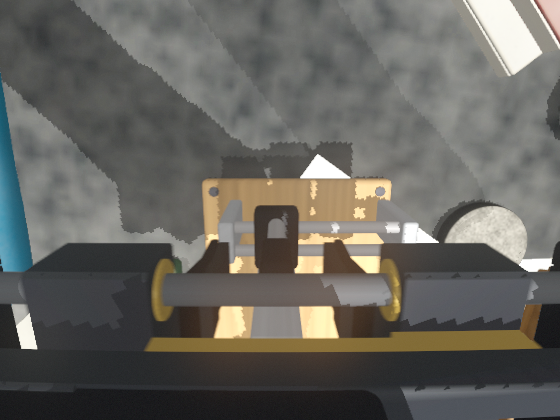

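Fingers straddle the knob (about (276,235)) and are still closing. Let them shut.

Call:
drive_tool(
  rows=[
    [[0, -0.007, 0.01, 0, 255], [0, -0.007, 0.01, 0, 255], [0, -0.007, 0.01, 0, 255], [0, -0.007, 0.01, 0, 255], [0, -0.007, 0.01, 0, 255]],
  ],
)

```text
time: 3.95
position: [0.4389, 0.1454, 0.1314]
tool_rot: [-2.617, -1.739, 0.0]
ft_force: [-0.8, -0.1, -2.5]
grip_width: 0.162
```

```bash
python3 - <<'E'
from h import *
stat(); print(cmd(S(-.1055,.064,.132),YJ))
E
```

```text
t 3.95 pos [0.4389 0.1454 0.1314] S [-0.1057  0.0031  0.1314] F [-0.85 -0.12 -2.54] w 14.1 q [-0.74 -0.    0.36  2.04  0.    1.1   0.8 ]
yawerr 0.01 z [-0. -0. -1.]
(array([ 0.203 ,  0.0006, -0.002 ]), np.float64(0.0), array([-0., -0., -1.]))
```

Call:
drive_tool(
  rows=[
    [[0.03, 0, 0, 0, 255], [0.07, 0, 0, 0, 255], [0.11, 0, 0, 0, 255], [0.15, 0, 0, 0, 255], [0.18, 0, 0, 0, 255], [0.2, 0, 0, 0, 255], [0.21, 0, 0, 0, 255], [0.21, 0, 0, 0, 255], [0.21, 0, 0, 0, 255]],
  ],
)

```text
time: 5.08
position: [0.4609, 0.198, 0.1312]
tool_rot: [2.617, 1.734, -0.018]
ft_force: [-10.6, -13.0, 10.2]
grip_width: 0.156
```

```bash
python3 - <<'E'
from h import *
stat()
for n in ("top","wrist","scene"):
    T=cam(n); cv2.imwrite(f"pics/{n}4.png",T["img"])
    if n=="top": cv2.imwrite("pics/top4z.png",cv2.resize(T["img"][155:300,190:370],None,fx=4.4,fy=4.1,interpolation=cv2.INTER_CUBIC))
    if n=="scene": cv2.imwrite("pics/scz4.png",cv2.resize(T["img"][150:300,180:400],None,fx=3.6,fy=3.6,interpolation=cv2.INTER_CUBIC))
E
```

```text
t 5.08 pos [0.4609 0.198  0.1312] S [-0.1057  0.0602  0.1312] F [-10.63 -13.05  10.18] w 13.5 q [-0.78  0.09  0.33  1.95 -0.03  1.12  0.74]
yawerr -0.15 z [-0.008 -0.008 -1.   ]
```

View pics/scz4.png

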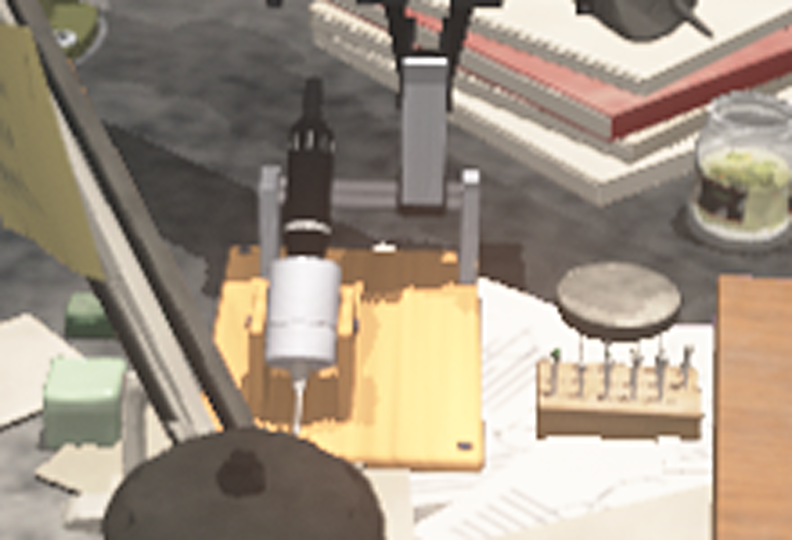

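View pics/wrist4.png

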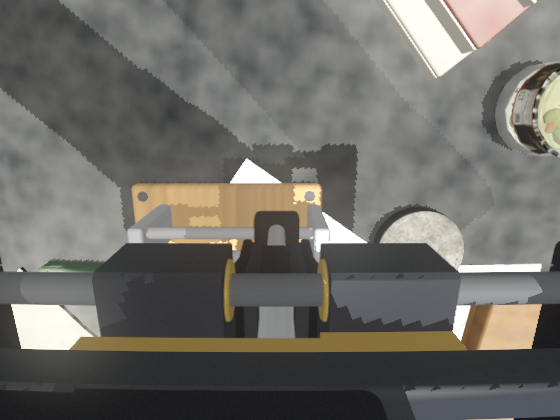

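Call:
drive_tool(
  rows=[
    [[-0.006, 0, 0, 0, 255], [-0.006, 0, 0, 0, 100], [-0.006, 0, 0, 0, 100], [-0.006, 0, 0, 0, 100], [-0.006, 0, 0, 0, 100], [-0.006, 0, 0, 0, 100], [-0.006, 0, -0.2, 0, 100], [-0.006, 0, -0.36, 0, 100], [-0.006, 0, -0.36, 0, 100]],
  ],
)

```text
time: 6.35
position: [0.4652, 0.203, 0.244]
tool_rot: [2.617, 1.738, 0.014]
ft_force: [-0.0, 0.5, -0.2]
grip_width: 0.606
```

```bash
python3 - <<'E'
from h import *
stat()
for n in ("top","scene"):
    T=cam(n); cv2.imwrite(f"pics/{n}5.png",T["img"])
    if n=="scene": cv2.imwrite("pics/scz5.png",cv2.resize(T["img"][140:290,200:360],None,fx=5,fy=4,interpolation=cv2.INTER_CUBIC))
    else: cv2.imwrite("pics/top5z.png",cv2.resize(T["img"][155:300,190:370],None,fx=4.4,fy=4.1,interpolation=cv2.INTER_CUBIC))
E
```

```text
t 6.35 pos [0.4652 0.203  0.244 ] S [-0.1038  0.0664  0.244 ] F [-0.01  0.49 -0.24] w 52.7 q [-0.79 -0.    0.33  1.81 -0.    1.33  0.71]
yawerr 0.0 z [ 0.007  0.005 -1.   ]
```

View pics/scz5.png

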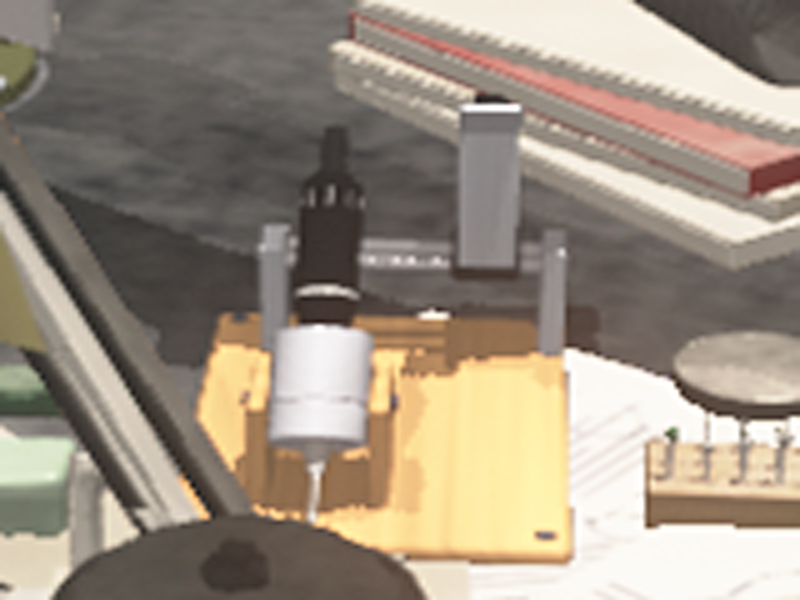

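View pics/top5z.png

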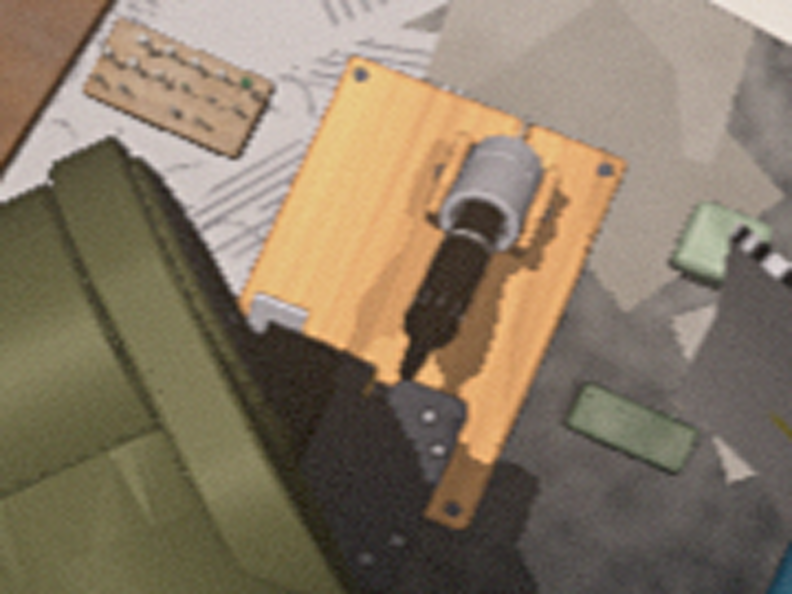

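```bash
python3 - <<'E'
from h import *
T=cam("top");C=cam("scene")
ft=lambda q:np.array(q)/[4.4,4.1]+[190,155]
fs=lambda q:np.array(q)/[5,4]+[200,140]
for n,a,b in [("butt",(408,374),(336,130)),("ring",(471,236),(327,293)),("mouth",(482,218),(325,328))]:
    p,e=tri(T,ft(a),C,fs(b)); print(n,p.round(4),"S",toS(p).round(4),round(e*1000,1))
# keeper top edge center in scene and top
print("keeper top scene", [toS(onz(C,fs(q),.17)).round(4) for q in [(461,105),(522,105)]])
print("keeper top top", [toS(onz(T,ft(q),.17)).round(4) for q in [(262,293),(308,310),(250,325)]])
# predicted axis points
for xm in (.015,.02,.025):
    P=[S(xm-.707*L,0,.082+.707*L) for L in (0,.054,.108)]
    print(xm,((proj(T,P)-[190,155])*[4.4,4.1]).round(),((proj(C,P)-[200,140])*[5,4]).round())
E
```

```text
butt [0.4784 0.1251 0.1496] S [-0.0614 -0.0004  0.1496] 1.7
ring [0.5462 0.0974 0.0996] S [0.0118 0.0005 0.0996] 1.9
mouth [0.5564 0.0926 0.0872] S [ 0.0231 -0.0001  0.0872] 2.8
keeper top scene [array([-0.0482,  0.049 ,  0.17  ]), array([-0.0495,  0.0722,  0.17  ])]
keeper top top [array([-0.0523,  0.0682,  0.17  ]), array([-0.0518,  0.0476,  0.17  ]), array([-0.0673,  0.0671,  0.17  ])]
0.015 [[472. 233.]
 [440. 300.]
 [405. 372.]] [[323. 329.]
 [329. 220.]
 [335. 114.]]
0.02 [[476. 224.]
 [444. 290.]
 [410. 362.]] [[322. 334.]
 [328. 225.]
 [334. 118.]]
0.025 [[480. 215.]
 [449. 280.]
 [414. 352.]] [[321. 340.]
 [327. 229.]
 [333. 122.]]
```

```bash
python3 - <<'E'
from h import *
for z in (.24,.16): print(cmd(S(-.028,.026,z),YJ))
E
```

```text
(array([-0.126 ,  0.2603, -0.0061]), np.float64(0.0), array([-0.002, -0.001, -1.   ]))
(array([-0.1255,  0.2607,  0.2605]), np.float64(0.0), array([-0.002, -0.001, -1.   ]))
```

Call:
drive_tool(
  rows=[
    [[0, 0.05, 0, 0, 0], [0, 0.12, 0, 0, 0], [-0.05, 0.2, 0, 0, 0], [-0.126, 0.26, 0, 0, 0], [-0.126, 0.26, 0.05, 0, 0], [-0.126, 0.26, 0.05, 0, 0]],
  ],
)

```text
time: 7.3
position: [0.519, 0.1368, 0.2223]
tool_rot: [-2.616, -1.738, 0.006]
ft_force: [-0.8, -0.2, -0.2]
grip_width: 0.998
```

```bash
python3 - <<'E'
from h import *
stat()
for n in ("wrist","scene"):
    T=cam(n); cv2.imwrite(f"pics/{n}6.png",T["img"])
E
```

```text
t 7.3 pos [0.519  0.1368 0.2223] S [-0.0285  0.0262  0.2223] F [-0.84 -0.15 -0.23] w 86.8 q [-0.69  0.09  0.41  1.76 -0.04  1.3   0.9 ]
yawerr 0.01 z [-0.004 -0.001 -1.   ]
```

View pics/wrist6.png

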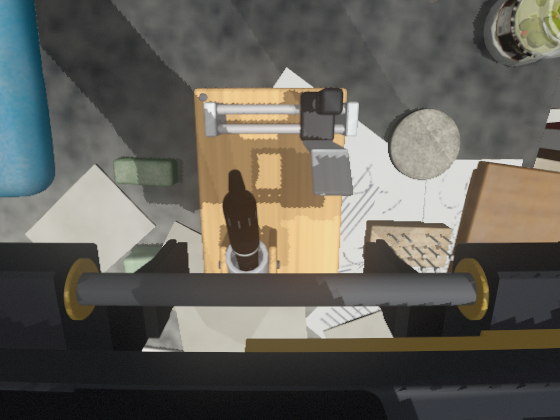

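View pics/scene6.png

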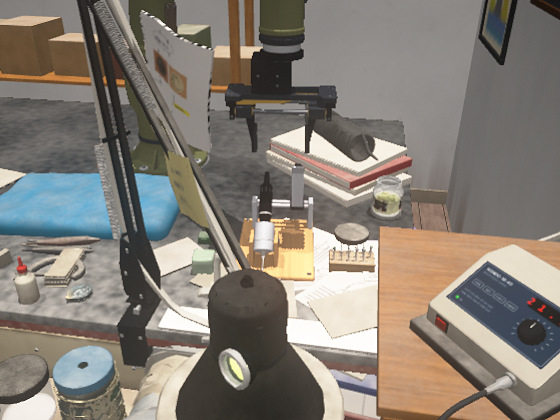

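```bash
python3 - <<'E'
from h import *
W=cam("wrist");C=cam("scene");T=cam("top")
im=W["img"][150:290,190:310]; cv2.imwrite("pics/w6z.png",cv2.resize(im,None,fx=5,fy=4.2,interpolation=cv2.INTER_CUBIC))
im=C["img"][150:270,230:310]; cv2.imwrite("pics/s6z.png",cv2.resize(im,None,fx=8,fy=5,interpolation=cv2.INTER_CUBIC))
for b in (.15,.158,):
  p=onz(W,(236,171),b); print("wrist butt",toS(p).round(4))
for a in [(236,171)]:
  for b in [(267,172),(267,170)]:
    p,e=tri(W,a,C,b); print(toS(p).round(4),e)
for xm in (.005,.01,.015,.02):
    P=[S(xm-.707*L,0,.082+.707*L) for L in (0,.054,.108)]
    print(xm,proj(W,P).round(),proj(C,P).round())
E
```

```text
wrist butt [-0.062  0.002  0.15 ]
wrist butt [-0.0633  0.0029  0.158 ]
[-0.062   0.0011  0.1503] 0.001950671056558757
[-0.0627  0.0013  0.1542] 0.0024236125013036244
0.005 [[244. 235.]
 [239. 203.]
 [231. 158.]] [[265. 220.]
 [266. 193.]
 [267. 166.]]
0.01 [[244. 240.]
 [239. 210.]
 [231. 166.]] [[265. 221.]
 [266. 194.]
 [267. 167.]]
0.015 [[245. 246.]
 [239. 216.]
 [231. 174.]] [[265. 222.]
 [266. 195.]
 [267. 168.]]
0.02 [[245. 251.]
 [239. 223.]
 [231. 182.]] [[264. 224.]
 [266. 196.]
 [267. 169.]]
```

View pics/w6z.png

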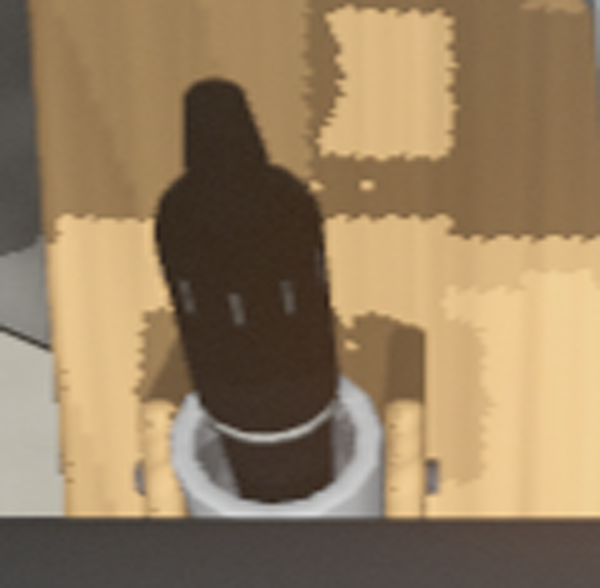

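View pics/s6z.png

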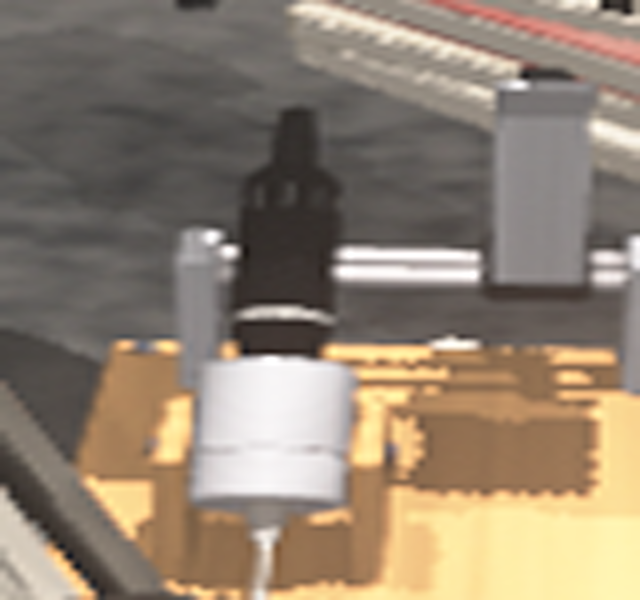

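Call:
drive_tool(
  rows=[
    [[0, 0.022, 0.1, 0, 0], [0, 0.022, 0.2, 0, 0], [0, 0.022, 0.27, 0, 0], [0, 0.022, 0.29, 0, 0], [0, 0.022, 0.29, 0, 0]],
  ],
)

```text
time: 8.18
position: [0.5263, 0.1345, 0.138]
tool_rot: [2.616, 1.739, 0.001]
ft_force: [0.4, -1.2, 0.2]
grip_width: 1.0
```

```bash
python3 - <<'E'
from h import *
stat(); print(cmd(S(-.022,.001,.117),YJ))
for n in ("wrist","scene"):
    T=cam(n); cv2.imwrite(f"pics/{n}7.png",T["img"])
T=cv2.imread("pics/scene7.png"); cv2.imwrite("pics/s7z.png",cv2.resize(T[60:260,180:380],None,fx=3.9,fy=3,interpolation=cv2.INTER_CUBIC))
E
```

```text
t 8.18 pos [0.5263 0.1345 0.138 ] S [-0.0209  0.0269  0.138 ] F [ 0.36 -1.23  0.24] w 87.0 q [-0.68  0.17  0.42  1.86 -0.08  1.13  0.94]
yawerr 0.03 z [ 0.  0. -1.]
(array([-0.0864, -0.0037,  0.0699]), np.float64(0.0002), array([ 0.,  0., -1.]))
```

View pics/s7z.png

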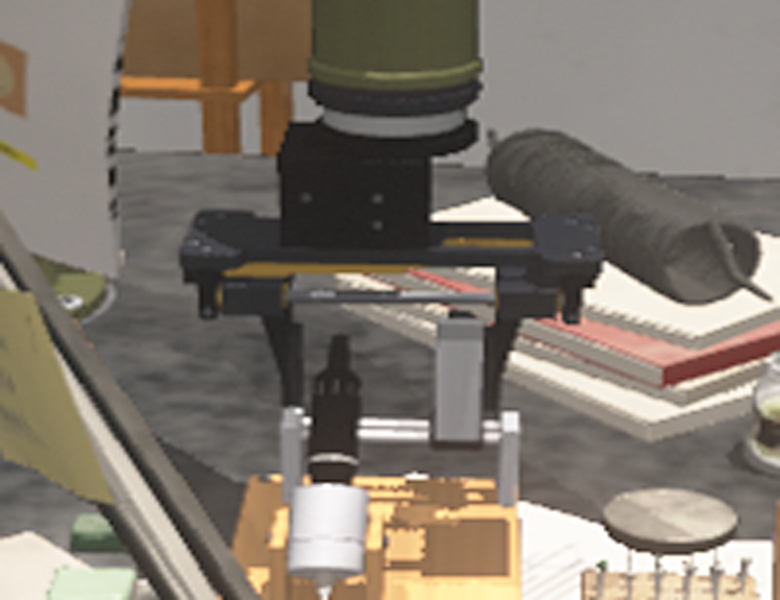

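View pics/wrist7.png

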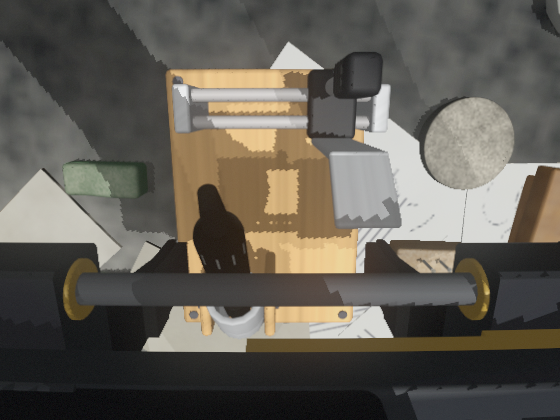

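Call:
drive_tool(
  rows=[
    [[-0.04, -0.003, 0.03, 0, 0], [-0.086, -0.004, 0.06, 0, 0], [-0.086, -0.004, 0.07, 0, 100], [-0.086, -0.004, 0.07, 0, 200], [-0.086, -0.004, 0.07, 0, 255], [-0.086, -0.004, 0.07, 0, 255], [-0.086, -0.004, 0.07, 0, 255], [-0.086, -0.004, 0.07, 0, 255], [-0.086, -0.004, 0.07, 0, 255], [-0.086, -0.004, 0.07, 0, 255]],
  ],
  grip_force=40,
)

```text
time: 9.52
position: [0.515, 0.1108, 0.1166]
tool_rot: [2.617, 1.738, 0.0]
ft_force: [-0.4, 0.5, -0.6]
grip_width: 0.273
```

```bash
python3 - <<'E'
from h import *
stat()
for n in ("wrist","scene"):
    T=cam(n); cv2.imwrite(f"pics/{n}8.png",T["img"])
T=cv2.imread("pics/scene8.png"); cv2.imwrite("pics/s8z.png",cv2.resize(T[60:260,180:380],None,fx=3.9,fy=3,interpolation=cv2.INTER_CUBIC))
E
```

```text
t 9.53 pos [0.515  0.1108 0.1166] S [-0.0221  0.0007  0.1166] F [-0.38  0.54 -0.59] w 23.8 q [-0.66  0.16  0.43  1.92 -0.07  1.08  0.98]
yawerr -0.0 z [ 0.  0. -1.]
```

View pics/s8z.png

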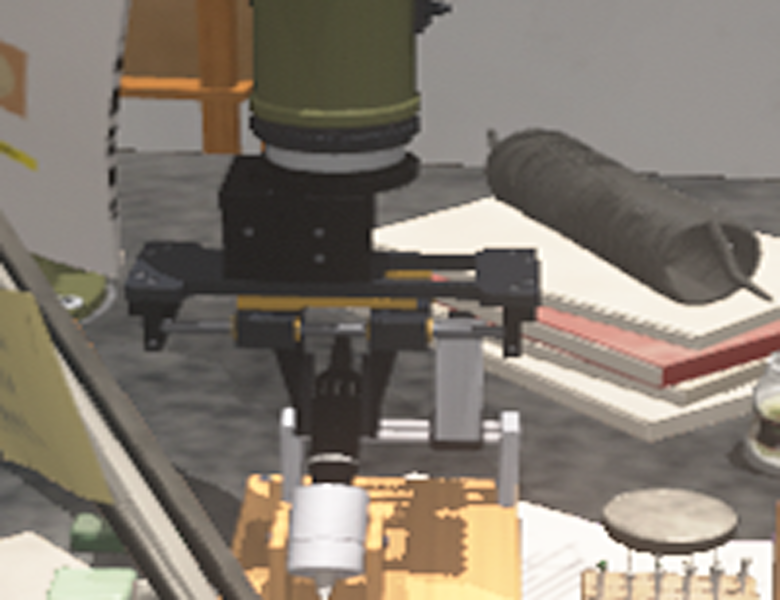

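View pics/wrist8.png

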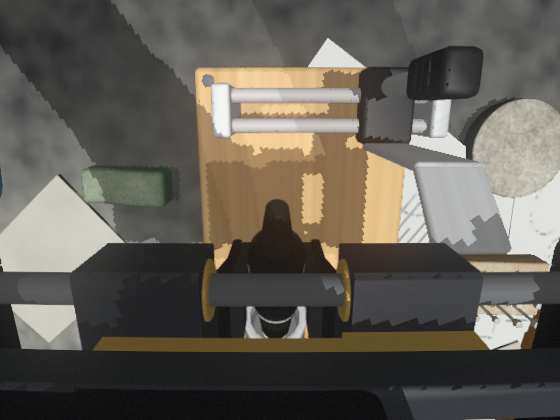

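Call:
drive_tool(
  rows=[
    [[0, -0.01, -0.01, 0, 255], [0, -0.025, -0.025, 0, 255], [0, -0.045, -0.045, 0, 255], [0, -0.065, -0.065, 0, 255], [0, -0.082, -0.082, 0, 255], [0, -0.082, -0.082, 0, 255]],
  ],
)

```text
time: 10.38
position: [0.4923, 0.1209, 0.1418]
tool_rot: [-2.616, -1.739, -0.002]
ft_force: [0.4, -0.4, -2.4]
grip_width: 0.272
```

```bash
python3 - <<'E'
from h import *
stat()
T=cam("scene")["img"]; cv2.imwrite("pics/s9z.png",cv2.resize(T[60:260,180:380],None,fx=3.9,fy=3,interpolation=cv2.INTER_CUBIC))
E
```

```text
t 10.38 pos [0.4923 0.1209 0.1418] S [-0.047   0.0012  0.1418] F [ 0.43 -0.4  -2.4 ] w 23.7 q [-0.69  0.08  0.41  1.94 -0.04  1.13  0.92]
yawerr 0.05 z [ 0.001  0.001 -1.   ]
```

View pics/s9z.png

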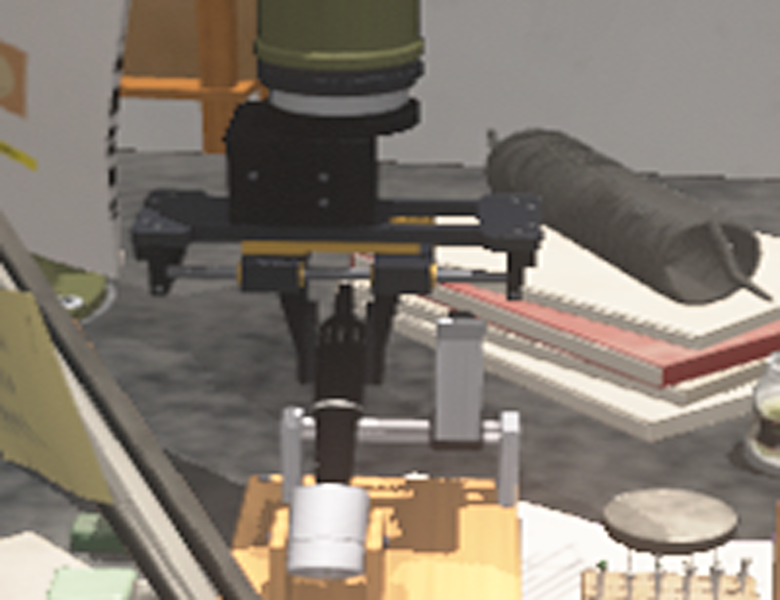

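Call:
drive_tool(
  rows=[
    [[0.008, -0.02, -0.02, 0, 255], [0.012, -0.045, -0.045, 0, 255], [0.015, -0.07, -0.07, 0, 255], [0.02, -0.095, -0.095, 0, 255], [0.025, -0.12, -0.12, 0, 255], [0.025, -0.15, -0.15, 0, 255], [0.025, -0.15, -0.17, 0, 255], [0.025, -0.15, -0.17, 0, 255]],
  ],
)

```text
time: 11.42
position: [0.4542, 0.1448, 0.1928]
tool_rot: [2.617, 1.738, 0.002]
ft_force: [1.0, 0.3, -0.7]
grip_width: 0.268
```

```bash
python3 - <<'E'
from h import *
stat()
T=cam("scene")["img"]; cv2.imwrite("pics/s10z.png",cv2.resize(T[60:260,180:380],None,fx=3.9,fy=3,interpolation=cv2.INTER_CUBIC))
T=cam("wrist")["img"]; cv2.imwrite("pics/w10.png",T)
E
```

```text
t 11.43 pos [0.4542 0.1448 0.1928] S [-0.0913  0.0085  0.1928] F [ 1.05  0.27 -0.65] w 23.3 q [-0.74 -0.03  0.37  1.94  0.01  1.23  0.8 ]
yawerr -0.0 z [ 0.001  0.001 -1.   ]
```

View pics/s10z.png

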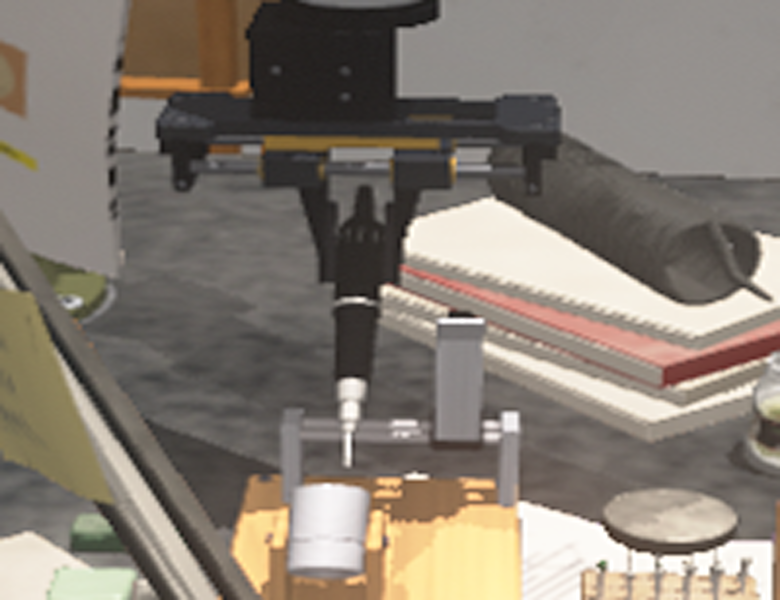

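View pics/w10.png

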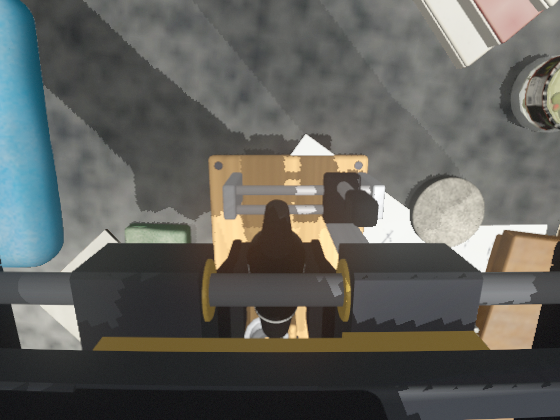

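```bash
cat >> h.py <<'E'
def onplane(d,uv,y0):
    o,v=ray(d,uv); n=Rs[:,1]; s=(y0-n@(o-O))/(n@v); return toS(o+s*v)
E
python3 - <<'E'
from h import *
C=cam("scene"); W=cam("wrist");T=cam("top")
f=lambda q:np.array(q)/[3.9,3]+[180,60]
for n,q in [("tip",(347,465)),("nosefront",(350,425)),("bodyfront",(352,382)),("butt",(366,190))]:
    print(n,onplane(C,f(q),.0085).round(4))
print("W butt",onplane(W,(278,203),.0085).round(4), [toS(onz(W,(278,203),z)).round(3) for z in (.2,.23)])
p,e=tri(W,(278,203),C,f((366,190))); print(toS(p).round(4),e)
s0=cv2.imread("pics/scene0.png")
for z in (.04,.06,.08,.1): print(z,onz(C,(302,200),z).round(3),onz(T,(185,280),z).round(3))
print(cmd(S(-.13,.0085,.31),YJ),cmd(S(-.165,.089,.31),YJ))
E
```

```text
tip [0.0186 0.0085 0.0999]
nosefront [-0.007   0.0085  0.1144]
bodyfront [-0.0247  0.0085  0.1359]
butt [-0.1575  0.0085  0.2158]
W butt [-0.1376  0.0085  0.2456] [array([-0.126,  0.009,  0.2  ]), array([-0.134,  0.009,  0.23 ])]
[-0.1322  0.0092  0.2248] 0.0011077964807448793
0.04 [0.416 0.229 0.04 ] [0.411 0.328 0.04 ]
0.06 [0.451 0.213 0.06 ] [0.411 0.324 0.06 ]
0.08 [0.486 0.198 0.08 ] [0.412 0.32  0.08 ]
0.1 [0.521 0.183 0.1  ] [0.413 0.316 0.1  ]
(array([ 0.0015, -0.1279, -0.3941]), np.float64(-0.0001), array([-0.001, -0.   , -1.   ])) (array([ 0.2697, -0.2446, -0.3942]), np.float64(-0.0001), array([-0.001, -0.   , -1.   ]))
```

Call:
drive_tool(
  rows=[
    [[0, -0.02, -0.1, 0, 255], [0, -0.06, -0.25, 0, 255], [0.0, -0.1, -0.39, 0, 255], [0.08, -0.15, -0.39, 0, 255], [0.18, -0.2, -0.39, 0, 255], [0.27, -0.245, -0.39, 0, 255], [0.27, -0.245, -0.39, 0, 255], [0.27, -0.245, -0.39, 0, 255]],
  ],
)

```text
time: 12.68
position: [0.4176, 0.247, 0.3088]
tool_rot: [2.617, 1.737, -0.001]
ft_force: [0.5, -0.5, -1.8]
grip_width: 0.271
```

```bash
python3 - <<'E'
from h import *
stat()
C=cam("scene");T=cam("top")
for a in [(184,279),(186,281)]:
  for b in [(316,203),(318,183),(313,178)]:
    p,e=tri(T,a,C,b); print(a,b,p.round(3),round(e,3))
cv2.imwrite("pics/s11z.png",cv2.resize(C["img"][0:260,180:440],None,fx=3,fy=2.3,interpolation=cv2.INTER_CUBIC))
cv2.imwrite("pics/w11.png",cam("wrist")["img"])
E
```

```text
t 12.68 pos [0.4176 0.247  0.3088] S [-0.1647  0.0885  0.3088] F [ 0.53 -0.47 -1.8 ] w 23.6 q [-0.84 -0.07  0.24  1.74  0.02  1.47  0.57]
yawerr -0.04 z [-0.    -0.001 -1.   ]
(184, 279) (316, 203) [0.402 0.304 0.017] 0.064
(184, 279) (318, 183) [0.405 0.299 0.07 ] 0.052
(184, 279) (313, 178) [0.404 0.291 0.084] 0.062
(186, 281) (316, 203) [0.398 0.303 0.015] 0.058
(186, 281) (318, 183) [0.402 0.298 0.068] 0.047
(186, 281) (313, 178) [0.401 0.29  0.082] 0.057
```

View pics/s11z.png

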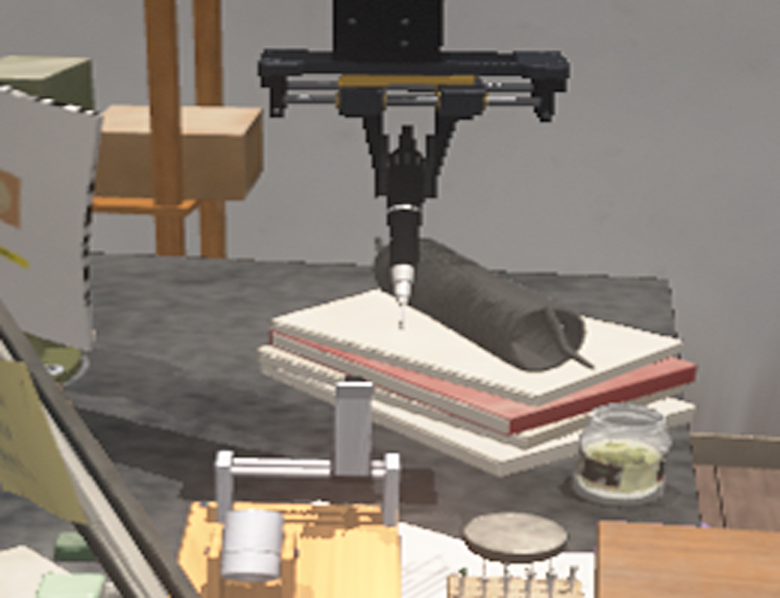

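View pics/w11.png

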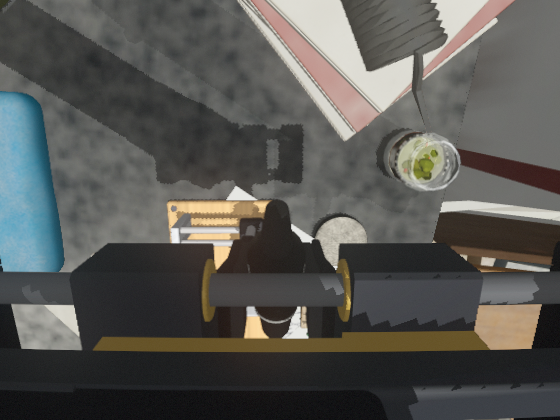

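```bash
python3 - <<'E'
from h import *
C=cam("scene");T=cam("top")
f=lambda q:np.array(q)/[3,2.3]
g=lambda q:f(q)+[180,0]
for a in [(185,280),(180,283)]:
  for q in [(500,472),(510,430),(535,395)]:
    p,e=tri(T,a,C,g(q)); print(a,q,p.round(3),round(e,3))
for a in [(122,311),(157,311)]:
  for q in [(520,365),(583,330),(555,318)]:
    p,e=tri(T,a,C,g(q)); print("tube",a,q,p.round(3),round(e,3))
for x in (-.1665,-.2415): print(S(x,.185,.13).round(3))
t0=cv2.imread("pics/top0.png"); cv2.imwrite("pics/t0b.png",cv2.resize(t0[230:420,60:260],None,fx=3.5,fy=3.1,interpolation=cv2.INTER_CUBIC))
E
```

```text
(185, 280) (500, 472) [0.411 0.339 0.004] 0.008
(185, 280) (510, 430) [0.415 0.335 0.052] 0.02
(185, 280) (535, 395) [0.421 0.337 0.091] 0.041
(180, 283) (500, 472) [ 0.403  0.348 -0.002] 0.0
(180, 283) (510, 430) [0.407 0.343 0.048] 0.013
(180, 283) (535, 395) [0.414 0.345 0.087] 0.035
tube (122, 311) (520, 365) [0.341 0.418 0.087] 0.052
tube (122, 311) (583, 330) [0.354 0.433 0.122] 0.003
tube (122, 311) (555, 318) [0.353 0.419 0.138] 0.016
tube (157, 311) (520, 365) [0.354 0.377 0.091] 0.01
tube (157, 311) (583, 330) [0.369 0.39  0.129] 0.062
tube (157, 311) (555, 318) [0.366 0.378 0.143] 0.042
[0.453 0.337 0.13 ]
[0.384 0.366 0.13 ]
```

View pics/t0b.png

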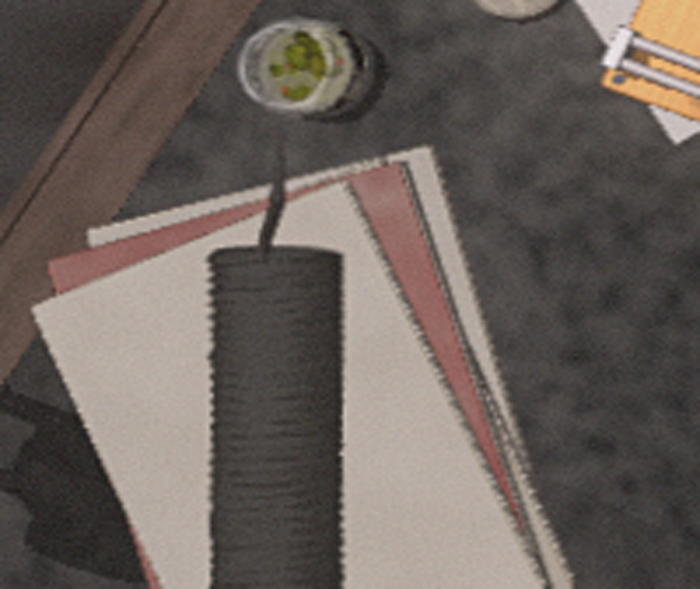

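Call:
drive_tool(
  rows=[
    [[0, -0.02, 0.15, 0, 255], [0, -0.028, 0.3, 0, 255], [0, -0.028, 0.4, 0, 255], [0, -0.028, 0.44, 0, 255], [0, -0.028, 0.44, 0, 255], [0, -0.028, 0.44, 0, 255]],
  ],
  grip_force=20,
)

```text
time: 13.68
position: [0.4106, 0.2517, 0.1788]
tool_rot: [-2.617, -1.738, -0.004]
ft_force: [0.5, 0.4, -1.4]
grip_width: 0.275
```

```bash
python3 - <<'E'
from h import *
stat()
C=cam("scene")
cv2.imwrite("pics/s12z.png",cv2.resize(C["img"][80:260,220:380],None,fx=5,fy=3.3,interpolation=cv2.INTER_CUBIC))
cv2.imwrite("pics/w12.png",cam("wrist")["img"])
E
```

```text
t 13.68 pos [0.4106 0.2517 0.1788] S [-0.1729  0.0901  0.1788] F [ 0.45  0.41 -1.41] w 23.9 q [-0.84 -0.01  0.23  1.94  0.    1.2   0.57]
yawerr -0.01 z [ 0.002  0.002 -1.   ]
```

View pics/s12z.png

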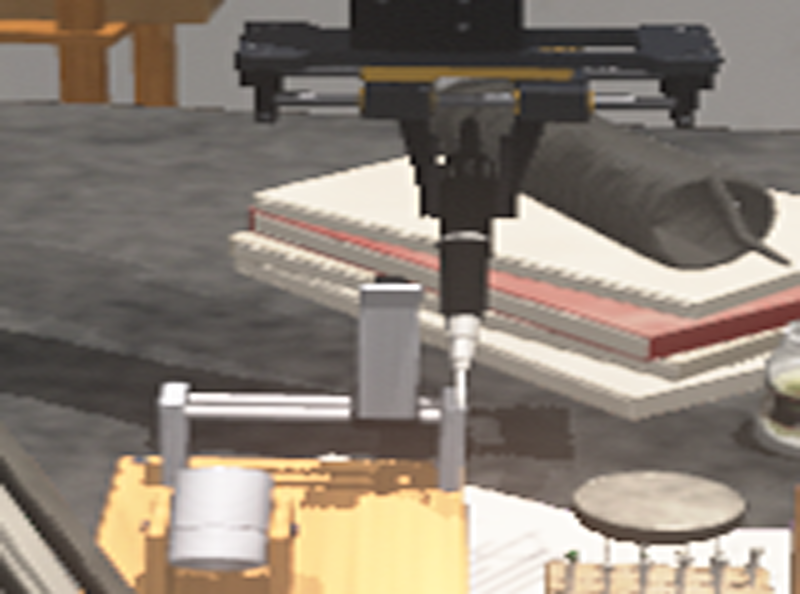

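View pics/w12.png

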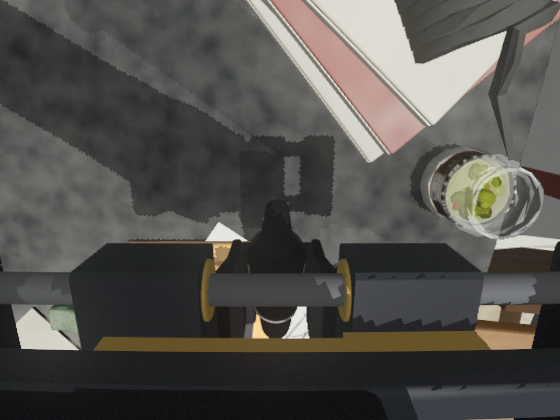

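Call:
drive_tool(
  rows=[
    [[-0.01, 0, 0.02, 0, 255], [-0.01, 0, 0.063, 0, 255], [-0.01, -0.015, 0.085, 0, 255], [-0.01, -0.03, 0.106, 0, 255], [-0.01, -0.042, 0.13, 0, 255], [-0.01, -0.053, 0.153, 0, 255], [-0.01, -0.062, 0.175, 0, 255], [-0.01, -0.07, 0.196, 0, 255], [-0.01, -0.07, 0.196, 0, 255]],
  ],
)

```text
time: 14.9
position: [0.3887, 0.2564, 0.1178]
tool_rot: [2.616, 1.739, -0.001]
ft_force: [-1.1, 1.3, 0.3]
grip_width: 0.279
```

```bash
python3 - <<'E'
from h import *
stat()
C=cam("scene")
cv2.imwrite("pics/s13z.png",cv2.resize(C["img"][80:260,220:380],None,fx=5,fy=3.3,interpolation=cv2.INTER_CUBIC))
cv2.imwrite("pics/w13.png",cam("wrist")["img"])
E
```

```text
t 14.9 pos [0.3887 0.2564 0.1178] S [-0.1949  0.0859  0.1178] F [-1.14  1.32  0.32] w 24.3 q [-0.85  0.02  0.22  2.04 -0.01  1.07  0.54]
yawerr 0.02 z [-0.001 -0.001 -1.   ]
```

View pics/s13z.png

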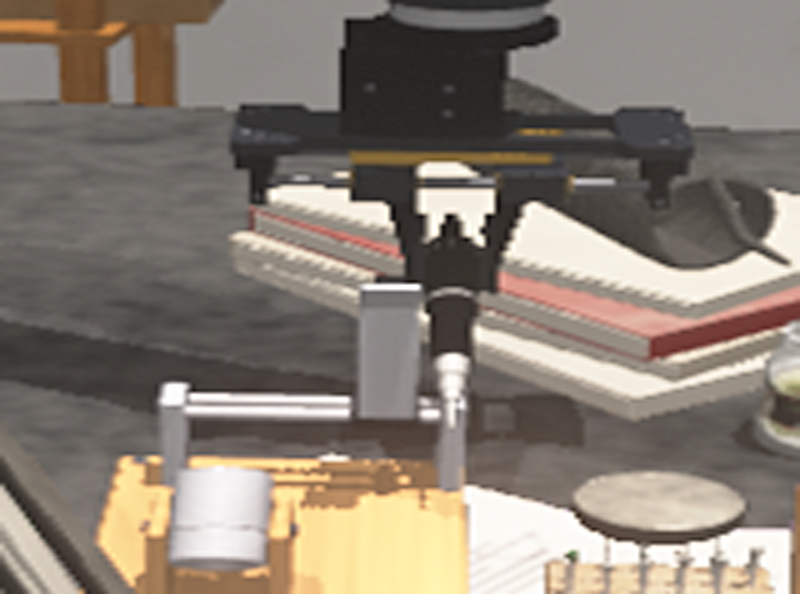

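View pics/w13.png

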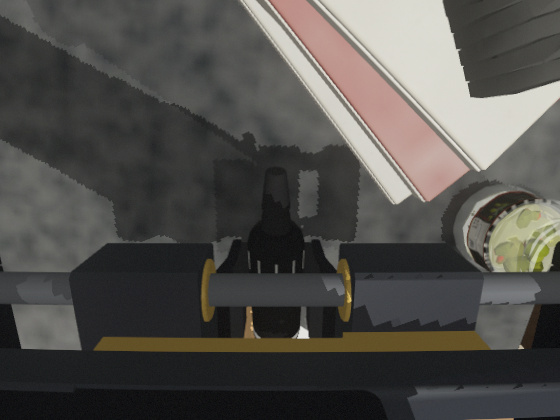

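Call:
drive_tool(
  rows=[
    [[0, -0.006, 0.02, 0, 255], [0, -0.012, 0.04, 0, 255], [0, -0.015, 0.06, 0, 255], [0, -0.018, 0.081, 0, 255], [0, -0.02, 0.1, 0, 255], [0, -0.02, 0.118, 0, 255], [0, -0.02, 0.118, 0, 255]],
  ],
)

```text
time: 15.88
position: [0.3834, 0.2586, 0.0825]
tool_rot: [2.617, 1.738, -0.001]
ft_force: [-0.7, 1.2, 0.9]
grip_width: 0.276
```

```bash
python3 - <<'E'
from h import *
stat()
C=cam("scene")
cv2.imwrite("pics/s14z.png",cv2.resize(C["img"][80:260,220:380],None,fx=5,fy=3.3,interpolation=cv2.INTER_CUBIC))
W=cam("wrist");cv2.imwrite("pics/w14.png",W["img"])
# expected butt position if level for several heights
s=ctrl.get_state(); p=toS(s["position"])
for th in (0,5,10,15,20):
    t=np.radians(th); P=S(p[0]-.048*np.cos(t),p[1],p[2]+.048*np.sin(t)); print(th,proj(W,P).round(),"tip",proj(C,S(p[0]+.144*np.cos(t),p[1],p[2]-.144*np.sin(t))).round(1))
E
```

```text
t 15.88 pos [0.3834 0.2586 0.0825] S [-0.2007  0.086   0.0825] F [-0.67  1.17  0.87] w 24.0 q [-0.86  0.06  0.21  2.09 -0.02  1.    0.54]
yawerr 0.0 z [-0.    -0.001 -1.   ]
0 [[276. 166.]] tip [[310.1 205. ]]
5 [[276. 168.]] tip [[309.8 210.4]]
10 [[276. 171.]] tip [[309.6 215.4]]
15 [[276. 175.]] tip [[309.4 220. ]]
20 [[276. 180.]] tip [[309.2 224.1]]
```

View pics/s14z.png

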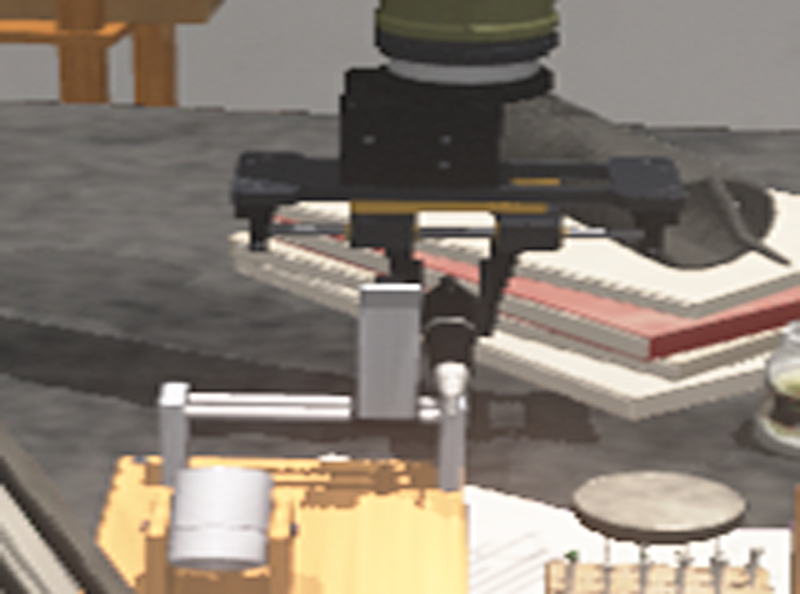

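View pics/w14.png

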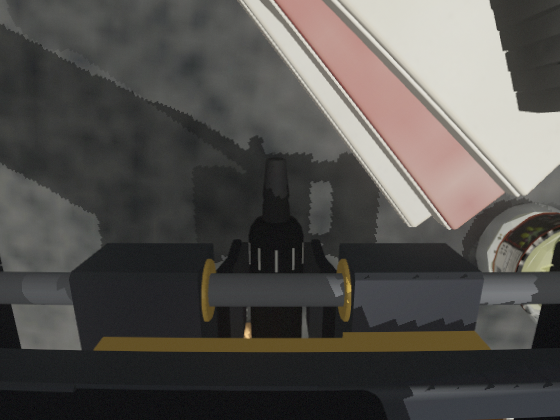

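Call:
drive_tool(
  rows=[
    [[0, 0, 0, 0, 255], [0, 0, 0, 0, 255], [0, 0, 0, 0, 255], [0, 0, -0.03, 0, 255], [0, 0, -0.1, 0, 255], [0, 0, -0.2, 0, 255], [0, 0, -0.33, 0, 255], [0, 0, -0.46, 0, 255], [0, 0, -0.56, 0, 255], [0, 0, -0.6, 0, 255], [0, 0, -0.6, 0, 255], [0, 0, -0.6, 0, 255]],
  ],
  grip_force=60,
)

```text
time: 17.48
position: [0.3829, 0.2584, 0.2615]
tool_rot: [2.616, 1.738, -0.004]
ft_force: [-0.4, -0.5, -1.5]
grip_width: 0.266
```

```bash
python3 - <<'E'
from h import *
stat()
C=cam("scene");W=cam("wrist");cv2.imwrite("pics/w15.png",W["img"])
cv2.imwrite("pics/s15z.png",cv2.resize(C["img"][0:220,220:400],None,fx=4.4,fy=2.7,interpolation=cv2.INTER_CUBIC))
s=ctrl.get_state(); p=toS(s["position"])
for th in (-5,0,5,10,15,20):
    t=np.radians(th); P=S(p[0]-.048*np.cos(t),p[1],p[2]+.048*np.sin(t)); print(th,proj(W,P).round(),"tip",((proj(C,S(p[0]+.144*np.cos(t),p[1],p[2]-.144*np.sin(t)))-[220,0])*[4.4,2.7]).round(1))
T=cam("top");cv2.imwrite("pics/t15.png",T["img"])
E
```

```text
t 17.48 pos [0.3829 0.2584 0.2615] S [-0.201   0.0855  0.2615] F [-0.43 -0.45 -1.45] w 23.2 q [-0.87 -0.1   0.2   1.86  0.02  1.38  0.5 ]
yawerr 0.0 z [-0.002 -0.002 -1.   ]
-5 [[276. 165.]] tip [[411.6 302.9]]
0 [[276. 166.]] tip [[410.4 321.1]]
5 [[276. 168.]] tip [[409.2 338.4]]
10 [[276. 171.]] tip [[408.  354.9]]
15 [[276. 175.]] tip [[406.8 370.3]]
20 [[276. 180.]] tip [[405.7 384.5]]
```

View pics/s15z.png

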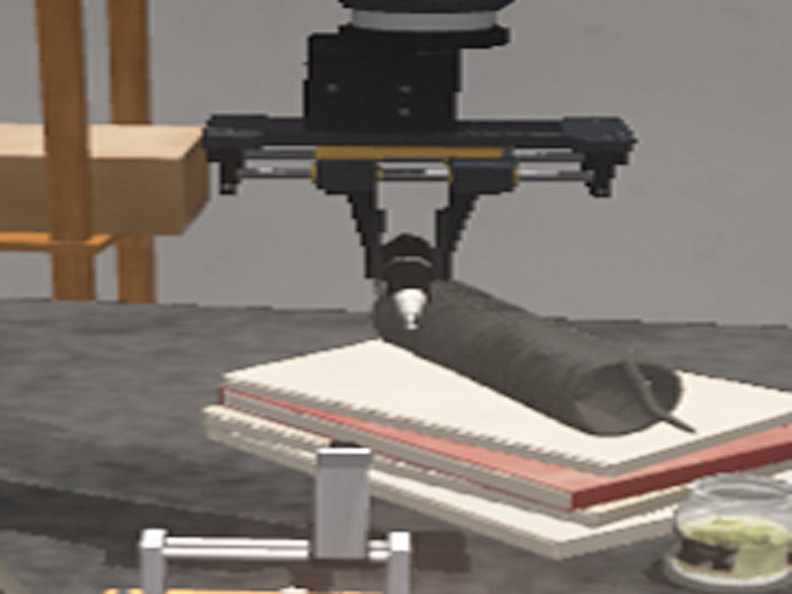

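View pics/w15.png

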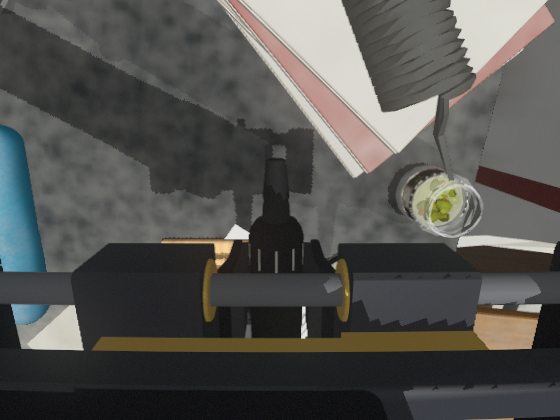

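View pics/t15.png

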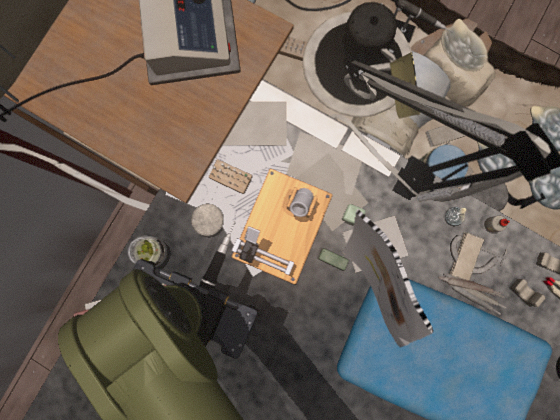

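```bash
python3 - <<'E'
from h import *
stat()
C=cam("scene");T=cam("top")
cv2.imwrite("pics/t16z.png",cv2.resize(T["img"][150:300,120:300],None,fx=4.4,fy=4,interpolation=cv2.INTER_CUBIC))
p=toS(ctrl.get_state()["position"])
for th in (0,5,10): 
    t=np.radians(th); print(th,((proj(T,S(p[0]+.14*np.cos(t),p[1],p[2]-.14*np.sin(t)))-[120,150])*[4.4,4]).round(1))
b=(411/4.4+220,328/2.7); print(onplane(C,b,.0855))
for q in [(262,293),]: pass
E
```

```text
t 17.62 pos [0.3831 0.2585 0.2617] S [-0.2009  0.0857  0.2617] F [-0.23 -0.02 -2.26] w 23.2 q [-0.87 -0.1   0.2   1.86  0.02  1.38  0.5 ]
yawerr 0.0 z [-0.002 -0.002 -1.   ]
0 [[498.5 292.4]]
5 [[501.4 295.8]]
10 [[503.2 301.5]]
[-0.03903964  0.0855      0.26294993]
```

View pics/t16z.png

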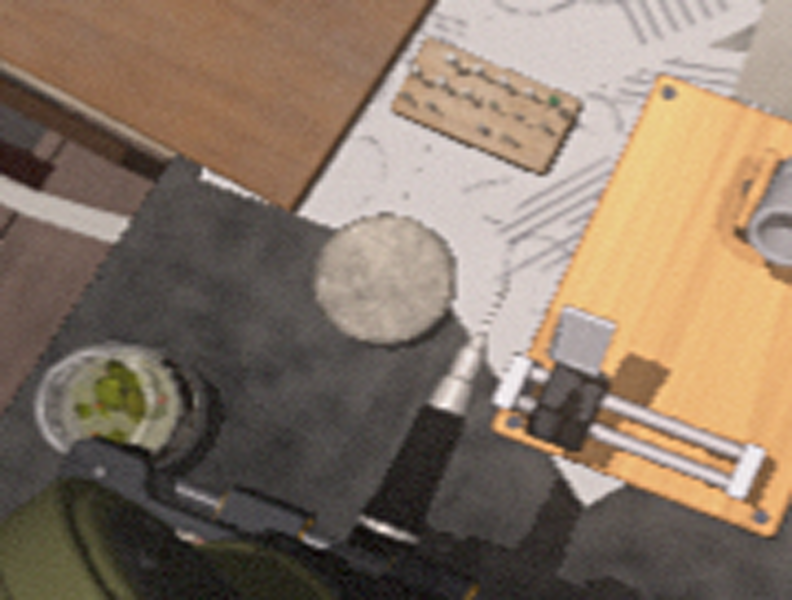

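Call:
drive_tool(
  rows=[
    [[0, 0, 0, 0, 255], [0, 0, 0, 0, 255], [0, 0, 0, 0, 255], [0, 0, 0, 0, 255], [0, 0, 0, 0, 255], [0, 0, 0, 0, 255], [0, 0, 0, 0, 255], [0, 0, 0, 0, 255]],
  ],
)

```text
time: 18.73
position: [0.3836, 0.2588, 0.263]
tool_rot: [-2.617, -1.738, -0.0]
ft_force: [0.9, -1.2, -1.1]
grip_width: 0.265
```

```bash
python3 - <<'E'
from h import *
stat()
C=cam("scene");T=cam("top")
cv2.imwrite("pics/s17z.png",cv2.resize(C["img"][60:160,270:350],None,fx=8,fy=6,interpolation=cv2.INTER_CUBIC))
cv2.imwrite("pics/t17z.png",cv2.resize(T["img"][200:280,190:270],None,fx=8,fy=7,interpolation=cv2.INTER_CUBIC))
E
```

```text
t 18.73 pos [0.3836 0.2588 0.263 ] S [-0.2006  0.0862  0.263 ] F [ 0.94 -1.22 -1.14] w 23.0 q [-0.87 -0.1   0.2   1.86  0.02  1.38  0.5 ]
yawerr 0.0 z [ 0.  0. -1.]
```

View pics/s17z.png

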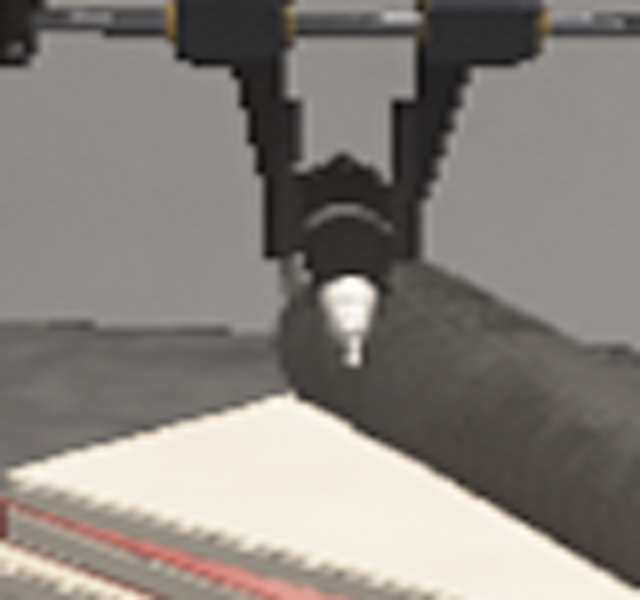

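View pics/t17z.png

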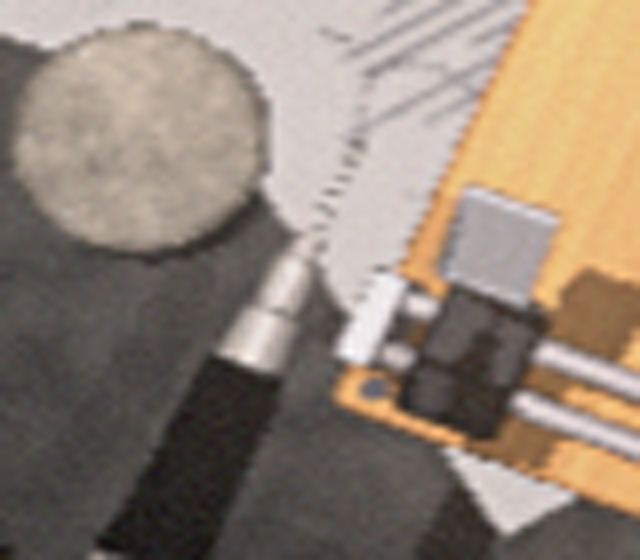

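```bash
python3 - <<'E'
from h import *
C=cam("scene");T=cam("top")
fs=lambda q:np.array(q)/[8,6]+[270,60]; ft=lambda q:np.array(q)/[8,7]+[190,200]
for n,a,b in [("tip",(362,140),(353,364)),("tip2",(335,190),(353,364)),("nose end",(313,240),(353,335)),("nose/body edge",(250,365),(350,285))]:
    p,e=tri(T,ft(a),C,fs(b)); print(n,toS(p).round(4),round(e,4))
print(toS(ctrl.get_state()["position"]))
E
```

```text
tip [-0.0548  0.0863  0.2589] 0.0018
tip2 [-0.0677  0.087   0.2544] 0.0011
nose end [-0.0803  0.0865  0.2594] 0.0023
nose/body edge [-0.1119  0.086   0.2652] 0.0024
[-0.2006429   0.0862248   0.26297587]
```

Tip height is about 0.259 m and the TCP is at 0.263 m, so the handpiece is about 2° nose-down. It is well inside tolerance and has not sagged. I'm handing in.

```bash
python3 - <<'E'
from h import *
print(ctrl.close_job()); 
E
```

```text
the job is handed in; nothing more can be done
None
```

I opened the lock, drew the handpiece out of its holder and handed the job in at about 19 s with it held level in the gripper; no verdict was reported.

- **Lock:** I gripped the knob and slid it to the end stop, where I read about 17 N. I measured the keeper plate at about 60 mm of travel afterwards, and the later pictures still show it open.
- **Handpiece:** I gripped it on its grip (24 mm opening) and drew it about 110 mm out along the 45° axis.
- **Levelling:** The moves could only turn the tool about its own axis. I levelled the handpiece by swinging its nose up against the top of the stand's left track post under a light 20 N grip. I then raised the grip to 60 N and lifted clear.

Last checks before hand-in, from two camera views:

| What | Measured | Needed |
|---|---|---|
| Grip height | about 263 mm | at least 195 mm |
| Bur tip height | about 254–259 mm | at least 180 mm |
| Tilt from level | about 2–4° nose-down | within 12° |

- **Steadiness:** I saw no sag over a further second of holding.
- **Bystanders:** The bur stand, tin, glass block and polish bar look where they started. I judged this by eye from the top view and did not measure it.
- **Disagreements:** The thin bur was hard to pick out in the top view, so its tip position is good to about a centimetre. In the holder, the handpiece sat about 5° shallower than the stated 45°.

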